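# Extend the right telescoping brush for the deep vessel on the drain mat

### The job

The vessel standing on the drain mat is next to be scrubbed: for the narrow-necked carafe get the slim bottle brush ready, for the wide deep pot the broad brush. While that brush still lies in its rest, squeeze in the lock button on its grip, pull the handle out past the first stop to the second, and let the button spring out so that the handle is locked there. Then lift the extended brush straight up, about level and some 10 cm clear of where it lay, and finish holding it still in the air with the handle locked at the second stop; leave the other brush stowed in the rest and both vessels standing where they are.

Things in the scene. Friction and masses are not known exactly. Their poses are not given: they have to be found in the camera images.
- slim_brush: Slim bottle brush, round white head 31 mm thick, 71 mm long. Square alloy tube 20 x 20 mm; origin on its centre line, midway between the rest's saddles; x along the brush to the bristles, z up, +y the side of the lock button. Tube mouth (24 mm ring) at x = -85 mm; when extended, a bare 14 mm round rod shows behind it and the brush balances near x = -15 mm, on the tube. About 0.18 kg.
- slim_squeeze (a point): On the centre line of this brush's sliding black grip, level with its grey button (brush x = -115 mm when stowed; axes as the brush's). Grip 26 mm wide, 24 high, from 25 mm ahead (+x) to 75 mm behind. Button 20 mm long, 14 high, 6.5 mm proud on the +y side: 32.5 mm across in all. Fingers closing on the sides here squeeze it in; more than 25 mm behind, they miss it.
- slim_tail (a point): Rear end of this brush's grip, on the centre line, 75 mm behind its squeeze point; a 20 mm wire hanging eye sticks out behind.
- slim_tip (a point): Front end of this brush, on its centre line, 165 mm ahead of the brush's origin.
- slim_handle (a joint): How far the handle is pulled out (along brush -x), m: 0 stowed, 0.050 first stop, 0.100 second stop and end of travel. 1.5 N friction. Locked at a stop (2 mm play) unless the button is in; with it held in, the handle passes the first stop freely; let go between stops, the button only springs out at the next stop.
- slim_button (a joint): Travel of this brush's lock button toward brush -y, m: 0 sprung out, 0.006 fully in, almost flush; the lock is free from 0.0045. Spring: 2 N at the start, 8 N fully in.
- broad_brush: Broad scrubbing brush, flat white head 86 mm wide, 52 long, tufts 29 mm down. Square alloy tube 20 x 20 mm; origin on its centre line, midway between the rest's saddles; x along the brush to the bristles, z up, +y the side of the lock button. Tube mouth (24 mm ring) at x = -85 mm; when extended, a bare 14 mm round rod shows behind it and the brush balances near x = 0, on the tube. About 0.18 kg.
- broad_squeeze (a point): On the centre line of this brush's sliding black grip, level with its grey button (brush x = -115 mm when stowed; axes as the brush's). Grip 26 mm wide, 24 high, from 25 mm ahead (+x) to 75 mm behind. Button 20 mm long, 14 high, 6.5 mm proud on the +y side: 32.5 mm across in all. Fingers closing on the sides here squeeze it in; more than 25 mm behind, they miss it.
- broad_tail (a point): Rear end of this brush's grip, on the centre line, 75 mm behind its squeeze point; a 20 mm wire hanging eye sticks out behind.
- broad_tip (a point): Front end of this brush, on its centre line, 165 mm ahead of the brush's origin.
- broad_handle (a joint): How far the handle is pulled out (along brush -x), m: 0 stowed, 0.050 first stop, 0.100 second stop and end of travel. 1.5 N friction. Locked at a stop (2 mm play) unless the button is in; with it held in, the handle passes the first stop freely; let go between stops, the button only springs out at the next stop.
- broad_button (a joint): Travel of this brush's lock button toward brush -y, m: 0 sprung out, 0.006 fully in, almost flush; the lock is free from 0.0045. Spring: 2 N at the start, 8 N fully in.
- rest: Fixed steel rest, base 170 x 230 x 6 mm; brushes side by side at y = -65 and +65 mm in either order, centre lines 70 mm up, in 24 mm notches, open on top, of two 6 mm saddle plates at x = -66 and +66 mm, 84 mm high. A 30 mm collar on each tube (x = -61 to -51 mm) butts on the rear saddle, so the rest holds the tube against a pull. Origin under its middle; x toward the bristles.
- mat: Black ribbed rubber drain mat, 190 x 190 mm, flat on the table (2 mm); origin at its centre. One of the two vessels stands on it (within 30 mm of its centre).
- carafe: Narrow-necked steel water carafe, 86 mm across, neck 43 mm, 222 mm tall, upright; origin under its centre. Stands on the mat or at the back of the table by the lever press.
- pot: Wide, deep cylindrical steel pot, 134 mm across (rim 146 mm), 203 mm tall, upright; origin under its centre. Stands on the mat or at the back of the table by the lever press.

How it is judged:
By the outcome, as a careful person would: the job done as asked, in the order asked, and still so for the second after the job is handed in, while the arm keeps its last pose, push and grip.
It also fails if it takes over 42 s, if anything falls off the work surface, if the arm or the gripper's body presses on something with over 40 N, if the wrist force passes 120 N, or if a joint passes its speed limit or range.

### The arm

A 6-joint arm with a two-finger parallel gripper is mounted at the origin on a cart in front of the work surface, level with it; the furniture and walls round the work are solid. World frame = base frame: x ahead of the robot, y to its left, z up, the work surface at z = 0. Lengths are in mm, angles in rad, forces in N, time in s.
With the tool pointing down it reaches from about 350 to 875 mm from the base axis. Payload 4.2 kg.
Tool frame: the origin (TCP) lies at the very end of the fingers, on their centre line; the grasp point (between the pads) lies 19 mm behind it; z points along the fingers, y is the direction in which the jaws open and shut (so a half turn about z gives the same grasp; the last joint's range is limited). The gripper opens to 85 mm and grips with 20 to 120 N. Pads are 22 mm wide; open, the fingers measure 114 mm over their backs; the gripper's body (76 mm by 85 mm) begins 54 mm behind the grasp point. The pads swing forward as they close: fully open they stand 13 mm farther back than shut.
Start: joints at [-0.842, 0.385, 0.008, 0, -1.194, -0.259], TCP at [282.954, -557.258, 231.312] pointing down, gripper open.
Joint ranges: [-3.14, 3.14], [-1.21, 2.06], [-1.07, 1.41], [-3.16, 2.05], [-2.99, -0.16], [-3.1, 3.1]. Speed limits (rad/s): [2.79, 2.79, 3.14, 3.14, 3.14, 3.14].

### API

Orientations are given as a unit quaternion [x, y, z, w].
In Python, from bench import arm, optics, job gives the robot as it stands.
- The arm moves only by the tool send_rows, never from a script. Its argument "steps" is a list that holds one entry, the list of rows, each a list of 5 numbers: the shift along the tool's x, y, z in cm, then the turn about the tool's z in rad, then the opening, from 0 (shut) to 1 (fully open). A call has 1 to 10 rows; each row shifts and turns the pose as measured when the row begins, along the tool's axes as they then stand; what a row does not reach is not made up. A row lasts 1/12 s, in which the tool goes at most 41.7 mm and 7.16 degrees, less where a joint would pass 70% of its speed; a pose out of reach is approached as far as the arm can. A call with a gripper value outside its range is refused whole. The fingers move at their own pace and stop on an object; the grip force is fixed at half the most. Time passes only in rows, so rows that do not move let the fingers close. It gives the time, the measured TCP pose, the force and the opening at its end, in the units of the state.
- arm.read_state(): the state, without advancing time (a new reading comes with each control period).
- optics.get_image(name): name is "scene" or "top" or "wrist"; returns (picture, depth): 400x640x3 uint8, blue, green, red; 400x640 float32, mm along the optical axis (not along the pixel's ray), 0 where there is no reading.
- optics.get_calibration(name): a dict with "K" (3x3 intrinsics, pixels), "rvec" (rotation vector, rad) and "tvec" (3), from world to camera coordinates, as OpenCV has them; the wrist camera has in their place "hand_eye" (4x4, takes a point from camera to tool coordinates, whose origin is the TCP and whose axes are the flange's). Camera axes: x right, y down, z forward; pixel columns grow to the right and rows downward; lengths in mm; the calibration is good to about 2 mm. A picture is of the moment at which its call begins: read the wrist's pose just before it. get_calibration takes no time and is no camera call.
- job.job_done(): hands the job in, once; it reports no verdict.
The state is a dict: "clock": time; "joints": joint angles; "joint_vel": joint speeds; "joint_efforts": joint torques, N m; "position": TCP position; "ee_rot": TCP orientation; "contact_force": force on the tool from outside, world axes, zero at the start; "wrist_torque": the same for the moment, N m; "gripper_width": finger opening in mm.
Only numpy, scipy, OpenCV 4.12 (cv2) and the standard library are available. Lean on these libraries where they do the work, as an engineer would, in place of code of your own. Each camera call takes 0.05 s, during which the arm holds its last target. There are 200 camera calls.

## Working session

There is one attempt and no reset: what is moved stays moved. The work goes in short steps, Python scripts to look and compute and a tool call to move; the robot and the scene stay as the last step left them, time stands still between calls to the robot, and variables do not carry over. Pictures are saved under pics/ and viewed, about 8 in all and at most 12, crops included, and the job is handed in when it is done.

Besides the shell and the picture viewer there is one more tool, called after "Emit:" by a JSON object that holds its "fn" and its "kwargs". send_rows: Moves the arm, as the interface text tells. Its arguments: {"type":"object","properties":{"steps":{"type":"array","items":{"type":"array","items":{"type":"array","items":{"type":"number"}}}}},"required":["steps"]}

```bash
mkdir -p pics; cat > h.py <<'E'
import numpy as np, cv2
from bench import arm, optics, job
from scipy.spatial.transform import Rotation as R
def shot(n):
    s=arm.read_state(); im,d=optics.get_image(n); c=optics.get_calibration(n)
    K=np.array(c["K"])
    if n=="wrist":
        T=np.eye(4);T[:3,:3]=R.from_quat(s["ee_rot"]).as_matrix();T[:3,3]=s["position"]
        T=T@np.array(c["hand_eye"])
    else:
        M=np.eye(4);M[:3,:3]=cv2.Rodrigues(np.array(c["rvec"],float))[0];M[:3,3]=np.ravel(c["tvec"]);T=np.linalg.inv(M)
    v,u=np.mgrid[:400,:640]
    P=np.stack([(u-K[0,2])/K[0,0]*d,(v-K[1,2])/K[1,1]*d,d],-1)@T[:3,:3].T+T[:3,3]
    P[d==0]=np.nan
    return im,d,P,s
E
python3 - <<'E'
from h import *
for n in("top","scene"):
    im,d,P,s=shot(n); cv2.imwrite(f"pics/{n}1.png",im); np.save(f"pics/{n}1.npy",P)
print(s)
E
```

```text
{'clock': 0.05, 'joints': array([-8.42368233e-01,  3.85543199e-01,  6.63452067e-03, -4.76996755e-04,
       -1.19396623e+00, -2.58582322e-01]), 'joint_vel': array([-0.00023522,  0.00017458,  0.00124916,  0.00110666,  0.00081555,
       -0.0001881 ]), 'joint_efforts': array([-8.10159236e-04, -3.93679190e+01,  1.89161271e+01,  4.20554861e+00,
       -2.32126898e-03,  1.83958610e-05]), 'position': array([ 282.71522575, -556.76370775,  230.23629206]), 'ee_rot': array([-2.32682283e-01,  9.72552223e-01,  1.02028927e-03, -2.97105381e-04]), 'contact_force': array([ 0.11440828, -0.39033905,  0.38848387]), 'wrist_torque': array([-0.01647938,  0.0226407 , -0.01113737]), 'gripper_width': 85.26645648855295}
```

View pics/top1.png

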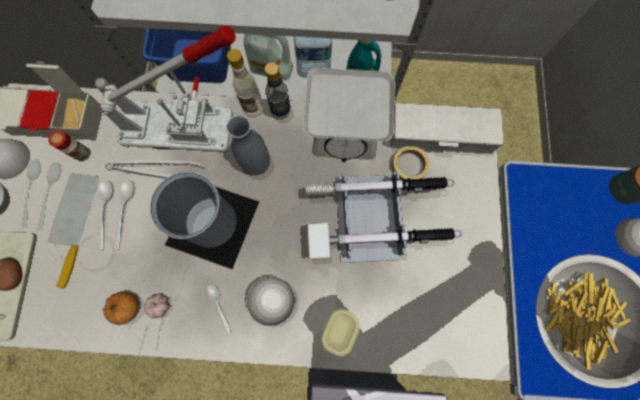

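View pics/scene1.png

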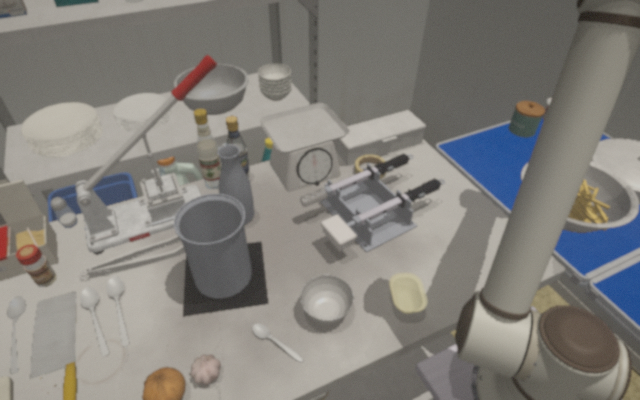

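The pot stands on the mat (top px ~185,205) and the carafe is at the back by the press (250,150), so the broad brush is the one: head at (318,240), tube to (395,238), grip (410–455,235). Next I measure it.

```bash
python3 - <<'E'
import numpy as np
P=np.load("pics/top1.npy")
for (v,u) in [(240,318),(238,365),(235,420),(234,430),(234,450),(185,370),(183,430),(210,350),(205,185),(372,375),(150,250)]: print(u,v,P[v,u].round())
# points high on broad brush
for name,(v0,v1,u0,u1) in dict(tube=(228,248,345,396),grip=(222,246,408,455),head=(215,265,300,332)).items():
    Q=P[v0:v1,u0:u1].reshape(-1,3);Q=Q[Q[:,2]>66];
    print(name,len(Q),np.nanmean(Q,0).round(1),np.nanmin(Q,0).round(),np.nanmax(Q,0).round())
Q=np.vstack([P[222:248,345:390].reshape(-1,3),P[222:246,412:452].reshape(-1,3)]);Q=Q[Q[:,2]>72]
import cv2;print(len(Q),cv2.fitLine(Q[:,:2].astype(np.float32),cv2.DIST_HUBER,0,.01,.01).ravel())
E
```

```text
318 240 [486. 167.  77.]
365 238 [498.  56.  83.]
420 235 [513. -76.  81.]
430 234 [ 517. -100.   81.]
450 234 [ 520. -147.   83.]
370 185 [631.  47.  82.]
430 183 [ 645. -101.   82.]
350 210 [582.  89.   6.]
185 205 [557. 509.  52.]
375 372 [189.  11.  -1.]
250 150 [676. 338. 152.]
tube 485 [499.3  46.8  79.3] [473. -19.  67.] [519. 103.  87.]
grip 543 [ 515.1 -101.5   80.5] [ 495. -163.   66.] [535. -46.  86.]
head 777 [485.3 166.3  76.8] [443. 136.  68.] [530. 196.  82.]
884 [ 1.0858691e-01 -9.9408698e-01  5.0702206e+02 -2.4069376e+01]
```

Emit:
{"fn": "send_rows", "kwargs": {"steps": [[[0, 0, 0, -0.121, 1], [0, 0, 0, -0.121, 1], [0, 0, 0, -0.121, 1], [0, 0, 0, -0.121, 1], [0, 0, 0, -0.121, 1], [0, 0, 0, -0.121, 1], [0, 0, 0, -0.121, 1], [0, 0, 0, -0.121, 1], [0, 0, 0, -0.121, 1], [0, 0, 0, -0.121, 1]]]}}

```text
clock: 0.93
position: [281.1, -553.6, 223.4]
ee_rot: [0.758, -0.653, -0.007, -0.003]
contact_force: [-0.2, 0.3, 0.2]
gripper_width: 85.5
```

```bash
cat >> h.py <<'E'
def to(goal,ydir,s=None):
    s=s or arm.read_state();M=R.from_quat(s["ee_rot"]).as_matrix()
    t=M.T@(np.array(goal)-s["position"]); yd=M.T@np.array([*ydir,0.])
    print("pos",s["position"].round(1),"shift cm",(t/10).round(2),"turn",round(float(np.arctan2(-yd[0],yd[1])),3),"z",M[:,2].round(3),"F",s["contact_force"].round(1),"w",round(s["gripper_width"],1),"t",s["clock"],"j",s["joints"].round(2))
E
python3 -c "
from h import *
to([513,-85,200],[-.994,-.1086])"
```

```text
pos [ 281.1 -553.6  223.4] shift cm [-42.88 -29.89   2.8 ] turn 0.04 z [-0.008  0.014 -1.   ] F [-0.2  0.3  0.2] w 85.5 t 0.9333 j [-0.84  0.39 -0.   -0.   -1.19  0.99]
```

Emit:
{"fn": "send_rows", "kwargs": {"steps": [[[-3.3, -2.3, 0.1, 0.02, 1], [-3.3, -2.3, 0.1, 0.02, 1], [-3.3, -2.3, 0.1, 0, 1], [-3.3, -2.3, 0.1, 0, 1], [-3.3, -2.3, 0.1, 0, 1], [-3.3, -2.3, 0.1, 0, 1], [-3.3, -2.3, 0.1, 0, 1], [-3.3, -2.3, 0.1, 0, 1], [-3.3, -2.3, 0.1, 0, 1], [-3.3, -2.3, 0.1, 0, 1]]]}}

```text
clock: 1.77
position: [471.9, -191.2, 210.4]
ee_rot: [0.741, -0.672, -0.012, -0.002]
contact_force: [1.2, -0.1, 0.4]
gripper_width: 85.7
```

```bash
python3 -c "
from h import *
to([513,-85,200],[-.994,-.1086])"
```

```text
pos [ 471.9 -191.2  210.4] shift cm [-10.15  -5.13   1.18] turn -0.012 z [-0.016  0.019 -1.   ] F [ 1.2 -0.1  0.4] w 85.7 t 1.7667 j [-0.08  0.22 -0.28 -0.02 -1.09  0.18]
```

Emit:
{"fn": "send_rows", "kwargs": {"steps": [[[-3.4, -1.7, 0, 0, 1], [-3.4, -1.7, 0, 0, 1], [-3.0, -1.5, 0, -0.01, 1], [0, 0, -0.1, 0, 1]]]}}

```text
clock: 2.1
position: [514.1, -78.0, 211.1]
ee_rot: [0.746, -0.665, -0.013, -0.002]
contact_force: [0.2, -0.5, -0.4]
gripper_width: 85.7
```

```bash
python3 - <<'E'
from h import *
im,d,P,s=shot("wrist"); cv2.imwrite("pics/w1.png",im); np.save("pics/w1.npy",P)
to([513,-85,200],[-.994,-.1086])
E
```

```text
pos [513.3 -79.5 211.3] shift cm [0.56 0.08 1.12] turn 0.004 z [-0.018  0.019 -1.   ] F [-0.1  0.9  0.2] w 85.1 t 2.15 j [ 0.15  0.23 -0.26 -0.02 -1.1  -0.02]
```

View pics/w1.png

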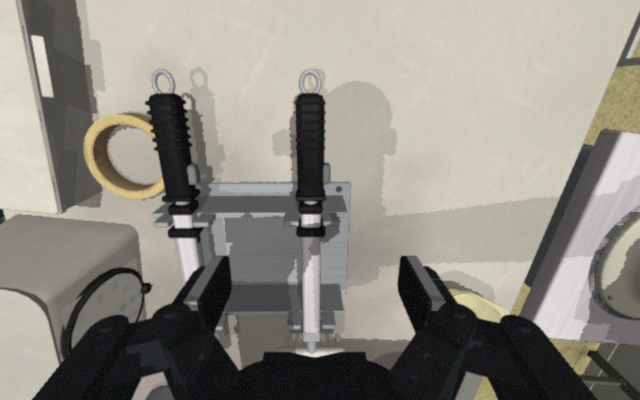

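The wrist view shows the broad brush at column ~311: grip from tail (311,95) to front (311,200), button at (327,172), collar (311,232), rear saddle (~row 205).

```bash
python3 - <<'E'
from h import *
P=np.load("pics/w1.npy")
for (u,v) in [(311,97),(311,150),(311,172),(327,164),(327,172),(327,181),(311,198),(311,205),(311,232),(311,228),(311,236),(311,260),(311,300),(240,205),(240,295)]: print(u,v,P[v,u].round(1))
Q=P[96:320,285:335].reshape(-1,3);Q=Q[(Q[:,2]>74)&(Q[:,2]<100)]
vx,vy,x,y=cv2.fitLine(Q[:,:2].astype(np.float32),cv2.DIST_HUBER,0,.01,.01).ravel();print(vx,vy,x,y)
a=np.array([vx,vy]);a*=np.sign(a[1]);s=(Q[:,:2])@a; n=np.array([a[1],-a[0]]);o=Q[:,:2]@n
for lo in range(-190,60,10):
    m=(s//10*10==lo+60*0); 
    if m.sum():print(lo,m.sum(),np.percentile(o[m],[3,97]).round(1),Q[m,2].max().round(1),np.median(Q[m,2]).round(1))
E
```

```text
311 97 [ 524.1 -157.1   80.1]
311 150 [ 518.9 -110.9   80.3]
311 172 [516.5 -90.1  80.8]
327 164 [501.6 -97.4  71.7]
327 172 [501.1 -90.7  76.6]
327 181 [499.9 -81.9  77.3]
311 198 [513.7 -65.2  84. ]
311 205 [512.7 -55.9  78.8]
311 232 [509.6 -28.6  83.7]
311 228 [510.  -31.9  81.4]
311 236 [509.1 -23.9  83.3]
311 260 [505.7   6.   80.5]
311 300 [499.8  58.3  79.7]
240 205 [591.2 -30.5  37.2]
240 295 [589.5 102.7  27.4]
0.11181866 -0.99372864 512.7054 -56.0154
-190 324 [491.5 515.9] 84.4 81.3
-180 317 [491.4 516.2] 83.4 81.4
-170 280 [491.8 516.1] 83.2 81.3
-160 305 [488.  515.6] 83.7 80.8
-150 331 [485.7 515.6] 83.0 80.6
-140 293 [486.6 515.1] 83.2 80.8
-130 299 [490.6 516.8] 85.1 81.6
-120 187 [492.4 515.1] 83.9 80.2
-110 185 [493.3 514.2] 83.2 80.8
-100 407 [481.1 528.3] 85.1 79.8
-90 308 [489.9 517.2] 86.3 83.9
-80 126 [493.8 512.6] 83.7 79.6
-70 157 [493.6 512.7] 81.2 79.3
-60 156 [493.6 512.8] 81.4 79.4
-50 153 [493.4 512.9] 80.9 79.3
-40 146 [493.3 513.1] 80.8 79.2
-30 141 [493.2 512. ] 81.4 79.4
-20 126 [494.3 512.1] 82.2 79.3
-10 125 [494.2 512.2] 81.0 79.4
0 121 [494.1 512.3] 81.0 79.3
10 119 [494.  512.4] 81.3 79.3
20 119 [493.9 512.5] 80.9 79.3
30 8 [478.6 512.6] 78.5 75.2
```

```bash
python3 -c "
from h import *
to([516,-88,49],[-.9937,-.1118])"
```

```text
pos [513.3 -79.5 211.3] shift cm [ 1.21 -0.43 16.2 ] turn 0.001 z [-0.018  0.019 -1.   ] F [-0.1  0.9  0.2] w 85.1 t 2.15 j [ 0.15  0.23 -0.26 -0.02 -1.1  -0.02]
```

Emit:
{"fn": "send_rows", "kwargs": {"steps": [[[0.6, -0.2, 3.5, 0, 1], [0.6, -0.2, 3.5, 0, 1], [0, 0, 3.5, 0, 1], [0, 0, 0, 0, 1]]]}}

```text
clock: 2.48
position: [518.6, -89.5, 105.4]
ee_rot: [0.747, -0.665, -0.01, -0.004]
contact_force: [-1.4, 0.9, -1.0]
gripper_width: 85.7
```

```bash
python3 -c "
from h import *
to([516,-88,49],[-.9937,-.1118])"
```

```text
pos [518.6 -89.5 105.4] shift cm [-0.06  0.2   5.64] turn 0.003 z [-0.011  0.02  -1.   ] F [-1.4  0.9 -1. ] w 85.7 t 2.4833 j [ 0.13  0.36 -0.38 -0.03 -0.84  0.01]
```

Emit:
{"fn": "send_rows", "kwargs": {"steps": [[[0, 0.2, 2.7, 0, 1], [0, 0, 2.7, 0, 1], [0, 0, -0.1, 0, 1], [0, 0, -0.1, 0, 1]]]}}

```text
clock: 2.82
position: [517.3, -92.1, 55.5]
ee_rot: [0.746, -0.666, -0.009, -0.003]
contact_force: [0.6, 0.4, 0.6]
gripper_width: 85.1
```

```bash
python3 - <<'E'
from h import *
im,d,P,s=shot("wrist"); cv2.imwrite("pics/w2.png",im)
to([516,-88,49],[-.9937,-.1118])
E
```

```text
pos [517.4 -92.1  55.9] shift cm [-0.41  0.09  0.7 ] turn 0.001 z [-0.009  0.018 -1.   ] F [-0.7  0.3  0.5] w 85.2 t 2.8667 j [ 0.12  0.42 -0.44 -0.03 -0.72  0.01]
```

View pics/w2.png

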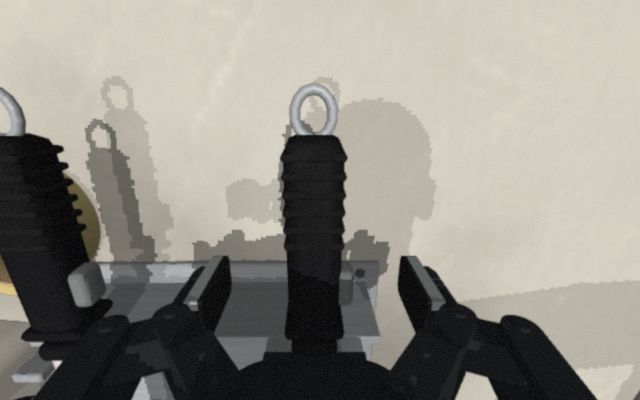

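The open pads (columns ~215 and ~412) straddle the grip (column 315), level with the button (345,285). I'll lower slightly, then close.

Emit:
{"fn": "send_rows", "kwargs": {"steps": [[[-0.4, 0, 0.6, 0, 1], [0, 0, -0.05, 0, 0], [0, 0, -0.05, 0, 0], [0, 0, -0.05, 0, 0], [0, 0, -0.05, 0, 0], [0, 0, -0.05, 0, 0], [0, 0, -0.05, 0, 0], [0, 0, -0.05, 0, 0]]]}}

```text
clock: 3.53
position: [519.9, -88.3, 61.6]
ee_rot: [0.746, -0.666, -0.005, -0.007]
contact_force: [0.7, -0.2, -1.7]
gripper_width: 24.7
```

```bash
python3 -c "
from h import *
to([516,-88,49],[-.9937,-.1118])"
```

```text
pos [519.9 -88.3  61.6] shift cm [-0.05  0.39  1.26] turn 0.002 z [ 0.002  0.018 -1.   ] F [ 0.7 -0.2 -1.7] w 24.7 t 3.5333 j [ 0.13  0.41 -0.43 -0.03 -0.72  0.  ]
```

Emit:
{"fn": "send_rows", "kwargs": {"steps": [[[0, 0, 0, 0, 0], [0, 0, 0, 0, 0]]]}}

```text
clock: 3.7
position: [519.9, -88.2, 61.4]
ee_rot: [0.746, -0.666, -0.005, -0.007]
contact_force: [-0.1, -0.3, -1.9]
gripper_width: 25.0
```

```bash
python3 - <<'E'
from h import *
im,d,P,s=shot("wrist"); cv2.imwrite("pics/w3.png",im)
to([516,-88,49],[-.9937,-.1118])
E
```

```text
pos [519.9 -88.2  61.4] shift cm [-0.04  0.39  1.24] turn 0.002 z [ 0.002  0.018 -1.   ] F [ 0.5 -0.3 -1.3] w 25.0 t 3.75 j [ 0.13  0.41 -0.43 -0.03 -0.72  0.  ]
```

View pics/w3.png

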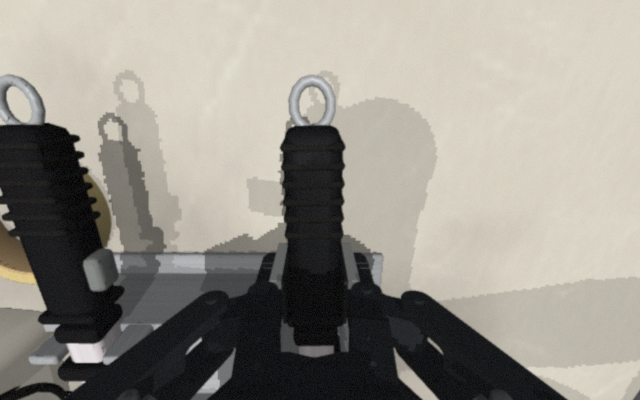

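Emit:
{"fn": "send_rows", "kwargs": {"steps": [[[0.8, 0, -0.03, 0, 0], [1, 0, -0.03, 0, 0], [1, 0, -0.03, 0, 0], [1, 0, -0.03, 0, 0], [1, 0, -0.03, 0, 0], [1, 0, -0.03, 0, 0], [1, 0, -0.03, 0, 0]]]}}

```text
clock: 4.33
position: [529.2, -160.3, 61.6]
ee_rot: [0.746, -0.665, -0.005, -0.008]
contact_force: [0.9, 1.9, -1.0]
gripper_width: 24.8
```

```bash
python3 -c "
from h import *
to([519.9+11.2,-88.2-99.4,61.4],[-.9937,-.1118])"
```

```text
pos [ 529.2 -160.3   61.6] shift cm [ 2.73  0.12 -0.03] turn 0.003 z [ 0.003  0.019 -1.   ] F [ 0.9  1.9 -1. ] w 24.8 t 4.3333 j [-0.01  0.45 -0.37 -0.03 -0.75  0.15]
```

Emit:
{"fn": "send_rows", "kwargs": {"steps": [[[1, 0, -0.03, 0, 0], [0.8, 0, -0.02, 0, 0], [0.6, 0, -0.02, 0, 0], [0.5, 0, -0.02, 0, 0], [0.4, 0, 0, 0, 0]]]}}

```text
clock: 4.75
position: [530.4, -191.1, 59.3]
ee_rot: [0.743, -0.669, -0.012, -0.012]
contact_force: [1.2, 29.7, 1.7]
gripper_width: 25.3
```

```bash
python3 -c "
from h import *
to([519.9+11.2,-88.2-99.4,61.4],[-.9937,-.1118])"
```

```text
pos [ 530.4 -191.1   59.3] shift cm [-0.34 -0.11 -0.2 ] turn -0.006 z [-0.002  0.033 -0.999] F [ 1.2 29.7  1.7] w 25.3 t 4.75 j [-0.08  0.47 -0.33 -0.05 -0.78  0.22]
```

Emit:
{"fn": "send_rows", "kwargs": {"steps": [[[0, 0, 0, 0, 0], [0, 0, 0, 0, 0], [0, 0, 0, 0, 0.3], [0, 0, 0, 0, 0.6], [0, 0, -0.1, 0, 0.8], [0, 0, -0.1, 0, 0.9]]]}}

```text
clock: 5.25
position: [530.3, -191.7, 61.6]
ee_rot: [0.744, -0.667, -0.012, -0.011]
contact_force: [-0.0, -0.9, -0.4]
gripper_width: 61.3
```

```bash
python3 - <<'E'
from h import *
im,d,P,s=shot("wrist"); cv2.imwrite("pics/w4.png",im)
to([516,-88,49],[-.9937,-.1118])
E
```

```text
pos [ 530.5 -191.8   61.8] shift cm [-10.43   0.31   1.62] turn -0.003 z [-0.002  0.033 -0.999] F [-0.2  0.  -0.2] w 68.6 t 5.3 j [-0.08  0.47 -0.33 -0.05 -0.78  0.22]
```

View pics/w4.png

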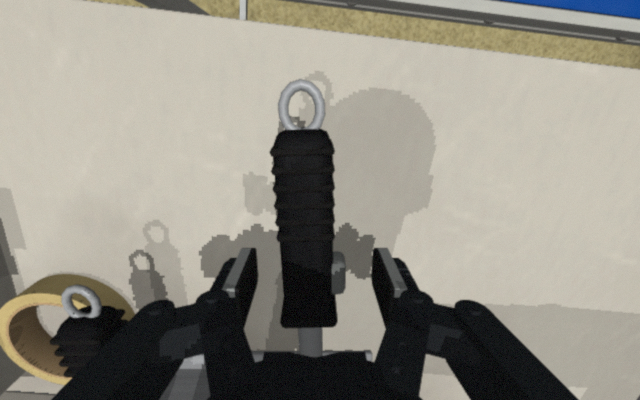

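The button has sprung out (340,270), and the rod shows behind the grip front (310,340). I'll rise and move to the balance point on the tube.

Emit:
{"fn": "send_rows", "kwargs": {"steps": [[[0, 0, -3, 0, 1], [0, 0, -3, 0, 1], [0, 0, -3, 0, 1], [-3.5, 0, -1, 0, 1], [-4, 0.1, 0, 0, 1], [-4, 0.1, 0, 0, 1], [-4, 0.1, 0, 0, 1], [-3.5, 0, 0, 0, 1], [0, 0, 0, 0, 1]]]}}

```text
clock: 6.05
position: [509.8, -4.7, 176.1]
ee_rot: [0.741, -0.672, -0.009, -0.015]
contact_force: [-0.2, -0.0, 0.1]
gripper_width: 85.3
```

```bash
python3 - <<'E'
from h import *
im,d,P,s=shot("top"); cv2.imwrite("pics/top2.png",cv2.resize(im[130:300,270:510],None,fx=3,fy=3))
to([503.4,26.2,60],[-.9937,-.1118])
for (v0,v1,u0,u1) in [(222,246,385,485)]:
    Q=P[v0:v1,u0:u1].reshape(-1,3);Q=Q[(Q[:,2]>60)&(Q[:,2]<95)]
    print(np.nanmin(Q,0),np.nanmax(Q,0))
E
```

```text
pos [509.9  -6.3 176.1] shift cm [-2.93  0.45 11.7 ] turn -0.015 z [ 0.007  0.033 -0.999] F [-1.   0.7  0.9] w 85.4 t 6.1 j [ 0.29  0.24 -0.34 -0.04 -0.97 -0.17]
[ 487.04975187 -230.70589018   60.33480527] [549.31801069   7.36207628  87.54269039]
```

View pics/top2.png

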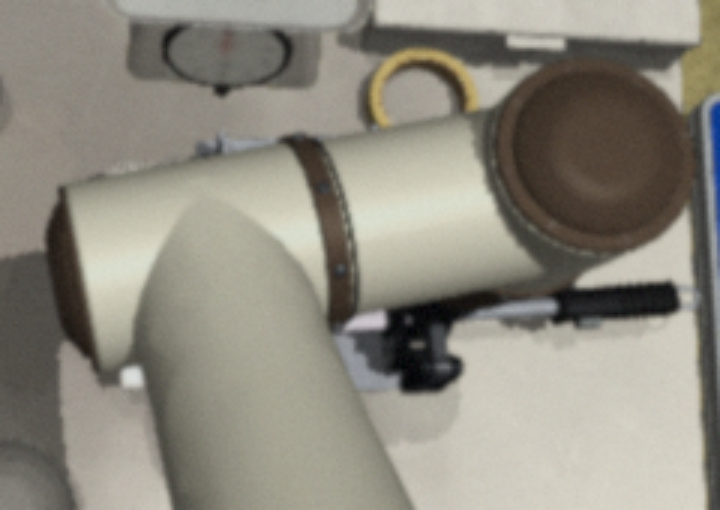

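Emit:
{"fn": "send_rows", "kwargs": {"steps": [[[-2.9, 0.4, 2, -0.015, 1], [0, 0, 3, 0, 1], [0, 0, 3, 0, 1], [0, 0, 0, 0, 1]]]}}

```text
clock: 6.43
position: [507.2, 25.4, 98.8]
ee_rot: [0.746, -0.666, -0.005, -0.019]
contact_force: [0.2, -0.4, 0.1]
gripper_width: 85.4
```

```bash
python3 - <<'E'
from h import *
im,d,P,s=shot("wrist"); cv2.imwrite("pics/w5.png",im)
to([503.4,26.2,53],[-.9937,-.1118])
E
```

```text
pos [509.1  25.4 101.4] shift cm [0.01 0.68 4.83] turn 0.002 z [ 0.022  0.035 -0.999] F [ 0.2  0.6 -0.5] w 85.3 t 6.4833 j [ 0.35  0.32 -0.45 -0.04 -0.77 -0.21]
```

View pics/w5.png

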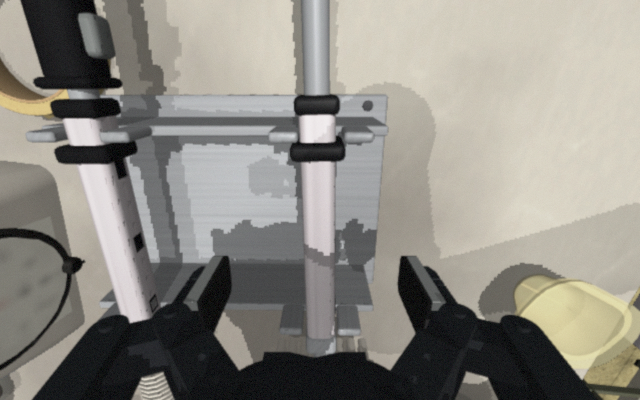

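The bare rod shows behind the tube mouth (315,50), the collar is on the rear saddle (318,150), and the pads straddle the tube. I'll descend and grip.

Emit:
{"fn": "send_rows", "kwargs": {"steps": [[[0, 0.5, 2.4, 0, 1], [0, 0.1, 2.4, 0, 1], [0, 0, 0, 0, 1], [0, 0, 0, 0, 1]]]}}

```text
clock: 6.82
position: [510.8, 24.3, 59.2]
ee_rot: [0.745, -0.666, 0.001, -0.025]
contact_force: [0.3, 0.2, 1.3]
gripper_width: 85.1
```

```bash
python3 - <<'E'
from h import *
to([503.4,26.2,53],[-.9937,-.1118])
E
```

```text
pos [510.8  24.3  59.2] shift cm [-0.25  0.73  0.6 ] turn 0.0 z [ 0.035  0.036 -0.999] F [0.3 0.2 1.3] w 85.1 t 6.8167 j [ 0.35  0.38 -0.5  -0.04 -0.65 -0.21]
```

Emit:
{"fn": "send_rows", "kwargs": {"steps": [[[-0.2, 0.8, 0.6, 0, 1], [0, 0.2, 0.1, 0, 0.8]]]}}

```text
clock: 6.98
position: [503.2, 25.1, 54.9]
ee_rot: [0.745, -0.667, 0.003, -0.028]
contact_force: [-0.3, -0.1, -0.8]
gripper_width: 75.4
```

```bash
python3 - <<'E'
from h import *
to([503.4,26.2,53],[-.9937,-.1118])
E
```

```text
pos [503.2  25.1  54.9] shift cm [-0.1  -0.02  0.2 ] turn -0.001 z [ 0.041  0.037 -0.998] F [-0.3 -0.1 -0.8] w 75.4 t 6.9833 j [ 0.36  0.38 -0.53 -0.04 -0.62 -0.22]
```

Emit:
{"fn": "send_rows", "kwargs": {"steps": [[[0, 0, 0.2, 0, 0], [0, 0, 0, 0, 0], [0, 0, 0, 0, 0], [0, 0, 0, 0, 0], [0, 0, 0, 0, 0], [0, 0, 0, 0, 0], [0, 0, 0, 0, 0]]]}}

```text
clock: 7.57
position: [505.0, 25.7, 57.1]
ee_rot: [0.745, -0.666, 0.005, -0.031]
contact_force: [0.4, -0.3, -1.2]
gripper_width: 19.2
```

```bash
python3 - <<'E'
from h import *
s=arm.read_state();to(s["position"]+[0,0,105],[-.9937,-.1118])
E
```

```text
pos [505.   25.7  57.1] shift cm [ -0.36  -0.55 -10.48] turn 0.0 z [ 0.048  0.04  -0.998] F [ 0.4 -0.3 -1.2] w 19.2 t 7.5667 j [ 0.36  0.37 -0.52 -0.03 -0.62 -0.22]
```

Emit:
{"fn": "send_rows", "kwargs": {"steps": [[[0, -0.05, -1, 0, 0], [-0.05, -0.08, -1.5, 0, 0], [-0.05, -0.08, -1.5, 0, 0], [-0.05, -0.08, -1.5, 0, 0]]]}}

```text
clock: 7.9
position: [501.9, 24.9, 108.7]
ee_rot: [0.744, -0.667, 0.001, -0.026]
contact_force: [-0.4, 0.5, -1.6]
gripper_width: 18.5
```

```bash
python3 - <<'E'
from h import *
to([505,25.7,162],[-.9937,-.1118])
E
```

```text
pos [501.9  24.9 108.7] shift cm [-0.22 -0.54 -5.31] turn -0.003 z [ 0.037  0.037 -0.999] F [-0.4  0.5 -1.6] w 18.5 t 7.9 j [ 0.36  0.29 -0.47 -0.03 -0.76 -0.23]
```

Emit:
{"fn": "send_rows", "kwargs": {"steps": [[[-0.05, -0.14, -1.5, 0, 0], [-0.05, -0.14, -1.5, 0, 0], [-0.05, -0.12, -1.3, 0, 0], [-0.05, -0.05, -0.7, 0, 0], [0, 0, 0, 0, 0], [0, 0, 0, 0, 0], [0, 0, 0, 0, 0]]]}}

```text
clock: 8.48
position: [502.9, 25.6, 160.6]
ee_rot: [0.744, -0.668, 0.0, -0.026]
contact_force: [0.4, -0.4, -2.5]
gripper_width: 19.0
```

```bash
python3 - <<'E'
from h import *
im,d,P,s=shot("scene"); a=cv2.resize(im[120:340,200:520],(800,550)); cv2.imwrite("pics/s2.png",a)
to([505,25.7,162],[-.9937,-.1118])
E
```

```text
pos [502.6  25.5 160.3] shift cm [-0.   -0.25 -0.16] turn -0.004 z [ 0.034  0.038 -0.999] F [ 0.7  0.1 -1.5] w 18.9 t 8.5333 j [ 0.36  0.23 -0.4  -0.03 -0.89 -0.23]
```

View pics/s2.png

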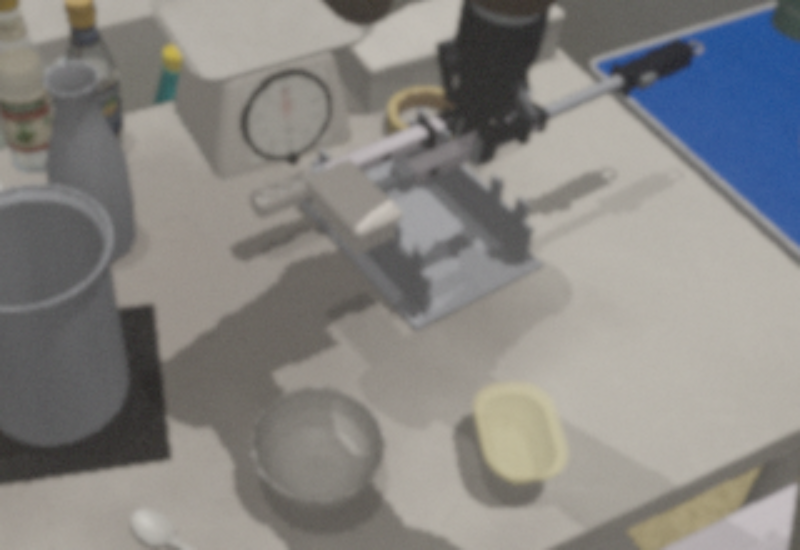

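The broad brush is up off the rest with its rod exposed (585,95), the slim brush is still in the rest, and the vessels are unmoved. Next is a numeric check that the brush is level and extended.

```bash
python3 - <<'E'
from h import *
im,d,P,s=shot("scene")
Q=P.reshape(-1,3);a=np.array([-.1118,.9937]);n=np.array([.9937,.1118])
Q=Q[(Q[:,2]>130)&(Q[:,2]<200)];sx=Q[:,:2]@a+30.2;o=Q[:,:2]@n-503.2
for lo in range(-330,170,20):
    m=(sx>=lo)&(sx<lo+20)&(abs(o)<18)
    if m.sum()>3:print(lo,m.sum(),np.percentile(Q[m,2],90).round(1),np.median(o[m]).round(1))
to([505,25.7,162],[-.9937,-.1118])
E
```

```text
-310 16 177.7 -1.4
-290 58 187.4 -7.6
-270 70 187.3 -7.5
-250 77 187.5 -6.6
-230 71 187.1 -7.1
-210 105 187.9 -6.6
-190 47 183.3 -3.1
-170 35 181.8 -3.8
-150 37 182.2 -2.9
-130 36 181.8 -2.8
-110 37 181.8 -3.3
-90 28 185.9 -9.0
-70 24 176.1 -12.7
-50 8 185.2 -8.6
-30 4 195.9 10.7
-10 110 196.8 4.3
10 82 185.5 -7.1
30 77 185.0 -6.7
50 78 185.6 -7.5
70 87 185.8 -7.2
90 65 183.3 -4.6
110 77 182.9 0.0
130 102 182.9 -0.6
150 149 182.4 0.9
pos [502.6  25.5 160.3] shift cm [-0.   -0.24 -0.16] turn -0.004 z [ 0.034  0.038 -0.999] F [ 1.3  0.2 -1.7] w 18.6 t 8.5833 j [ 0.36  0.23 -0.4  -0.03 -0.89 -0.23]
```

```bash
python3 -c "
from bench import job; print(job.job_done())"
```

```text
the job is handed in; nothing more can be done
None
```

The pot was standing on the mat, so I got the broad brush ready and handed the job in at about 8.6 s, with the arm holding the brush still in the air.

- **Extending the handle:** I squeezed the button in while the brush lay in its rest. The pull met only about 2 N past the first stop, and at about 100 mm it came up hard (about 30 N). I let go there, and the wrist picture showed the button sprung out. I did not push on the handle to test the lock.
- **Lifting:** I gripped the tube at its middle, close to the balance point, and raised it about 103 mm straight up.
- **Last checks:**
  - The brush is level lengthwise to within a few mm.
  - The rear end of the grip sits about 290 mm behind the brush's origin, which matches the second stop.
  - The slim brush is still in the rest, and both vessels looked unmoved in the scene picture.
- **Small deviation:** The tool drifted to about 3° of tilt during the moves, so the brush may be rolled by around 2°.

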